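# Hold a spring clip open over a paint sample board

### The job

Take the spring clip off its steel rail by squeezing its handles, and bring it, wide open, astride the top edge of the paint sample board in the wooden stand, at the middle of that edge. Lower it gently until you feel the board's edge seat lightly in the clip's throat (do not crush the foam under the board), with both jaws gaping clear of the board so that a sheet can be slipped in, and finish like that: still holding the clip squeezed open, not letting it bite. Leave the jars, tub and brush alone.

Things in the scene. Friction and masses are not known exactly. Their poses are not given: they have to be found in the camera images.
- clip: sprung steel clip, 42 mm long along its hinge, about 180 g, standing jaws down and clamped on the rail at the start. Origin: middle of its throat, the underside of the cross-piece on which an edge seats. x = hinge axis (along the clamped edge), z = up to the handles, y = from jaw to jaw. The hinge pin lies 13 mm above the origin; the jaws reach 49 mm below it
- clip_bars (a point): midpoint between the rubber finger bars (34 mm long along x, 9 mm thick) that end the clip's two handles, 59 mm above the clip's origin, clip's axes. On the rail the bars measure 60 mm over their outsides (along y), fully squeezed about 24 mm, and stand 65 mm above it. Squeezing takes 4 N per side to begin, about 10 N fully; a grip of 20 to 40 N opens the clip to its stop
- throat: the cross-piece in the clip, 34 x 14 x 7 mm, fixed to the clip; its origin is the middle of its underside, the same point as the clip's origin, same axes
- jaw (a joint): swing of the +y jaw in rad, mirrored by the other jaw: 0 = clamped on the 4 mm rail, grows as the jaws open, stop at about 0.36; at 0.30 the jaw tips stand about 17 mm from the middle plane on each side
- jaw_left_plate: the clip's jaw on its +y side below the hinge, 32 mm long along the hinge, ending in a rubber-faced tip; its origin lies on the hinge pin and it swings with the joint jaw
- jaw_right_plate: the mirror-image jaw on the -y side, origin on the hinge pin
- rail: upright steel strip 4 mm thick, 150 mm long, on a 190 x 75 x 20 mm wooden foot, fixed. Origin: centre of the foot's underside; x along the strip, z up. The strip's top edge is 90 mm above the origin; the clip sits somewhere along it, within 40 mm of the middle
- stand: wooden stand, foot 220 x 85 x 20 mm, fixed, with two ribs 42 mm high that guide an upright sample board. Origin: centre of the foot's underside; x along the board, z up. It carries the board, which counts as part of it
- board (a joint): how far the board is pressed down into the foam under it, in m: 0 at rest, 0.014 at the bottom; the foam gives 1 mm for each 1.2 N and counts as crushed at about 10 mm
- board_edge (a point): middle of the top edge of the sample board (190 mm long, 5 mm thick, brown card with painted swatches); 140 mm above the table at rest; x along the edge, z up
- jar_tall: closed amber jar, 60 mm across, 115 mm tall, bystander; origin at the centre of its underside
- jar_short: closed glass jar, 72 mm across, 75 mm tall, bystander; origin at the centre of its underside
- tub: open white tub, 84 mm across, 70 mm tall, bystander; origin at the centre of its underside
- brush: brush lying flat on the table, bystander; origin under its middle
There are look-alikes about, which are no part of the job. Several things look just like the stand: the one meant starts farthest to the robot's left.

How it is judged:
On the way, in this order (a step that is already met when the one before it is completed fails the run):
1. the clip is squeezed open in the fingers and lifted clear of the rail (value of joint jaw above 0.15 rad and contact force between the fingers and clip above 2 N and contact force between clip and rail below 0.05 N and height (world z) of clip above 0.15 m), for 0.1 s.
2. the open clip stands astride the board's edge, the edge in its throat (value of joint jaw above 0.22 rad and contact force between throat and stand above 0.4 N and distance between clip and board_edge below 0.022 m), for 0.1 s.
At the end, for the whole second after the job is handed in: fingers hold the clip open (jaw over 0.22 rad, over 3 N), upright and in line with the board to 0.2 rad, throat pressing the edge over 0.4 N, height to 4 mm, board down under 9.5 mm, within 20 mm of the edge's middle, 7 mm across, jaws not touching the board, still (value of joint jaw above 0.22 rad and contact force between the fingers and clip above 3 N and contact force between throat and stand above 0.4 N and contact force between each of jaw_left_plate, jaw_right_plate and stand below 0.1 N and value of joint board below 0.0095 m and x of clip in the frame of board_edge between -0.02 and 0.02 m and y of clip in the frame of board_edge between -0.007 and 0.007 m and z of clip in the frame of board_edge between -0.004 and 0.004 m and angle between the x axis of clip and the x axis of board_edge, either way round below 0.2 rad and angle between clip's own z axis and vertical below 0.2 rad and linear speed of clip below 0.02 m/s); the arm keeps its last pose, push and grip.
It fails at once if the foam under the board is crushed (value of joint board above 0.0115 m).
It fails at once if a bystander is moved more than 20 mm (distance of any of jar_tall, jar_short, tub, brush from where it was at the start of the episode above 0.02 m).
It also fails if it takes over 38 s, if anything falls off the work surface, if the arm or the gripper's body presses on something with over 40 N, if the wrist force passes 120 N, or if a joint passes its speed limit or range.

### The arm

A 6-joint arm with a two-finger parallel gripper is mounted at the origin on the work surface. World frame = base frame: x ahead of the robot, y to its left, z up, the work surface at z = 0. Lengths are in m, angles in rad, forces in N, time in s.
With the tool pointing down it reaches from about 0.3 to 0.95 m from the base axis. Payload 3.1 kg.
Tool frame: the origin (TCP) lies midway between the tips of the shut fingers; the grasp point (between the pads) lies 19 mm behind it; z points along the fingers, y is the line along which they close (so a half turn about z gives the same grasp; the last joint's range is limited). The gripper opens to 85 mm and grips with 20 to 120 N. Pads are 22 mm wide; open, the fingers measure 114 mm over their backs; the gripper's body (76 mm by 85 mm) begins 54 mm behind the grasp point. The pads swing forward as they close: fully open they stand 13 mm farther back than shut.
Start: joints at [1.104, 0.308, 1.634, -0, 1.2, -0.07], TCP at [0.242, 0.576, 0.209] pointing down, gripper open.
Joint ranges: [-3.06, 3.06], [-0.79, 1.96], [0.05, 2.63], [-1.19, 4.34], [0.05, 2.64], [-2.94, 2.94]. Speed limits (rad/s): [2.79, 2.79, 3.14, 3.14, 3.14, 3.14].

### API

Orientations are given as a unit quaternion [w, x, y, z].
In Python, from bench import env, snapshot, camera_params, nets gives the robot as it stands.
- The arm moves only by the tool apply_moves, never from a script. Its argument "steps" is text: rows parted by semicolons, each of 5 numbers parted by spaces: the opening, from -1 (shut) to 1 (fully open), then the shift along the tool's x, y, z in m, then the turn about the tool's z in degrees. In form: jaw dx dy dz twist; .... A call has 1 to 20 rows; each row shifts and turns the commanded pose from where the row before left it, along the tool's axes as they then stand; what a row does not reach is not made up. A row lasts 1/8 s, in which the tool goes at most 62.5 mm and 10.7 degrees, less where a joint would pass 70% of its speed; a pose out of reach is approached as far as the arm can. A call is refused whole if a number of a shift passes 0.0625 or a number of a turn 10.7, either way. A call with a gripper value outside its range is refused whole. The fingers move at their own pace and stop on an object; "grip_force" is the grip in N (left out, the last holds). Time passes only in rows, so rows that do not move let the fingers close. It gives the time, the measured TCP pose, the force, the opening and the grip force at its end, in the units of the state.
- env.state(): the state, without advancing time (a new reading comes with each control period).
- snapshot(name): name is "scene" or "side" or "wrist"; returns (picture, depth): 480x640x3 uint8, red, green, blue; 480x640 float32, m along the optical axis (not along the pixel's ray), 0 where there is no reading.
- camera_params(name): a dict with "mtx" (3x3 intrinsics, pixels), "D" ([k1, k2, p1, p2, k3] as OpenCV has them; the pictures are not rectified), "R" (3x3) and "t" (3): a world point X has camera coordinates R X + t. Camera axes: x right, y down, z forward; pixel columns grow to the right and rows downward; lengths in m; the calibration is good to about 2 mm. A picture is of the moment at which its call begins: read the wrist's pose just before it. camera_params takes no time and is no camera call; for the wrist camera it gives the pose at the moment of the call.
- env.hand_in(): hands the job in; it is judged then, once.
Trained networks look in the newest picture that a camera, given by its name, has taken for a name from the list of things; names that differ only in an ending like _2 or _b are one class to them, and where a whole thing is asked for, a point or a joint stands for the part that bears it (a point fixed in the world has none). Each returns a list of dicts, best first, with "conf" (0 to 1); they miss things now and then, are a little off and sometimes report something else, mostly with a low value. They report only what shows in the picture. A call takes as long as a camera call. They do not tell look-alikes from the thing itself.
- nets.outline_of(camera, target): "pixels" (480x640 bool, what is visible of it) and "bbox" ([centre column, centre row, width, height] in pixels, round what is visible of it).
- nets.landmark_of(camera, target): "xy" ([column, row] in pixels: a listed point, or the origin of a listed thing).
The state is a dict: "time_s": time; "joint_pos": joint angles; "joint_velocities": joint speeds; "joint_torque": joint torques, N m; "ee_pos": TCP position; "orientation": TCP orientation; "force": force on the tool from outside, world axes, zero at the start; "torque": the same for the moment, N m; "gripper_width": finger opening in m; "gripper_force": force on a finger pad.
Only numpy, scipy, OpenCV 4.12 (cv2) and the standard library are available. Lean on these libraries where they do the work, as an engineer would, in place of code of your own. Each camera call takes 0.05 s, during which the arm holds its last target. There are 200 camera calls.

## Working session

There is one attempt and no reset: what is moved stays moved. The work goes in short steps, Python scripts to look and compute and a tool call to move; the robot and the scene stay as the last step left them, time stands still between calls to the robot, and variables do not carry over. Pictures are saved under pics/ and viewed, at most 10 in all, crops included, and the job is handed in when it is done.

Besides the shell and the picture viewer there is one more tool, called after "Call:" as name(argument=value, ...) on one line, values as JSON. apply_moves: Moves the arm, as the interface text tells. Its arguments: {"type":"object","properties":{"steps":{"type":"string"},"grip_force":{"type":"number"}},"required":["steps"]}

```bash
mkdir -p pics; ls
cat > h.py <<'E'
import numpy as np, cv2
from bench import env, snapshot, camera_params, nets
def ray(p,uv):
    K,D=np.array(p["mtx"]),np.array(p["D"],float)
    return cv2.undistortPoints(np.array(uv,float).reshape(-1,1,2),K,D).reshape(-1,2)
def world(p,uv,z):
    n=ray(p,uv); c=np.c_[n,np.ones(len(n))]*np.array(z,float).reshape(-1,1)
    return (c-np.array(p["t"]).ravel())@np.array(p["R"])
def proj(p,X):
    R,t=np.array(p["R"]),np.array(p["t"],float)
    return cv2.projectPoints(np.array(X,float).reshape(-1,1,3),cv2.Rodrigues(R)[0],t,np.array(p["mtx"]),np.array(p["D"],float))[0].reshape(-1,2)
def cloud(p,d,mask):
    v,u=np.nonzero(mask&(d>0)); return world(p,np.c_[u,v],d[v,u])
E
python3 - <<'E'
from h import *
for n in ["scene","side"]:
    im,d=snapshot(n); p=camera_params(n)
    cv2.imwrite(f"pics/{n}0.png",im[:,:,::-1]); np.savez(f"{n}0.npz",im=im,d=d)
    for t in ["clip","rail","stand"]:
        for r in nets.outline_of(n,t)[:5]:
            X=cloud(p,d,r["pixels"])
            print(n,t,round(r["conf"],2),np.round(r["bbox"]),len(X), np.round(np.median(X,0),3) if len(X) else "",np.round(np.percentile(X,[2,98],axis=0),3).tolist() if len(X) else "")
    for t in ["clip_bars","board_edge"]:
        for r in nets.landmark_of(n,t)[:5]: print(n,t,round(r["conf"],2),np.round(r["xy"],1))
    print(n,"C",-np.array(p["R"]).T@np.array(p["t"]).ravel())
s=env.state(); print(s["time_s"],s["ee_pos"],s["orientation"],s["gripper_width"])
E
```

```text
pics
scene clip 0.94 [266. 304.  34.  47.] 711 [ 0.601 -0.23   0.107] [[0.511, -0.248, -0.0], [0.629, -0.116, 0.155]]
scene rail 0.8 [269. 327.  57.  67.] 1788 [ 0.613 -0.252  0.02 ] [[0.571, -0.312, 0.006], [0.651, -0.129, 0.085]]
scene stand 0.71 [338. 216.  46.  77.] 1888 [0.562 0.161 0.024] [[0.492, 0.083, 0.001], [0.613, 0.3, 0.141]]
scene stand 0.69 [203. 264.  73.  95.] 3446 [ 0.365 -0.184  0.043] [[0.331, -0.277, 0.003], [0.406, -0.063, 0.14]]
scene clip_bars 0.91 [264.5 288.8]
scene board_edge 0.73 [195.6 238.6]
scene board_edge 0.61 [337.9 187.9]
scene C [ 1.15693938 -0.9516399   1.05213653]
side clip 0.92 [386. 270.  26.  51.] 745 [ 0.587 -0.232  0.108] [[0.57, -0.249, -0.001], [0.715, -0.077, 0.151]]
side rail 0.91 [377. 295.  73.  59.] 2216 [ 0.586 -0.242  0.02 ] [[0.543, -0.313, 0.004], [0.641, -0.14, 0.086]]
side stand 0.84 [288. 316.  83. 102.] 3962 [ 0.347 -0.194  0.041] [[0.307, -0.28, 0.004], [0.396, -0.076, 0.137]]
side stand 0.56 [280. 220.  71.  72.] 2951 [0.537 0.177 0.043] [[0.482, 0.083, -0.001], [0.601, 0.283, 0.136]]
side stand 0.5 [398. 361.  29.  61.] 1630 [ 0.453 -0.454  0.078] [[0.436, -0.469, 0.001], [0.488, -0.415, 0.116]]
side stand 0.27 [277. 208.  52.  49.] 1598 [0.545 0.187 0.09 ] [[0.513, 0.102, 0.0], [0.582, 0.287, 0.138]]
side clip_bars 0.64 [383.2 250.9]
side board_edge 0.74 [278.2 279.7]
side board_edge 0.58 [276.4 192.8]
side C [-0.08938318 -1.0160835   0.87106687]
0.6 [0.24158114 0.57645602 0.20871712] [9.62164110e-06 1.97088736e-01 9.80385653e-01 3.07455661e-05] 0.08535491749799562
```

View pics/scene0.png

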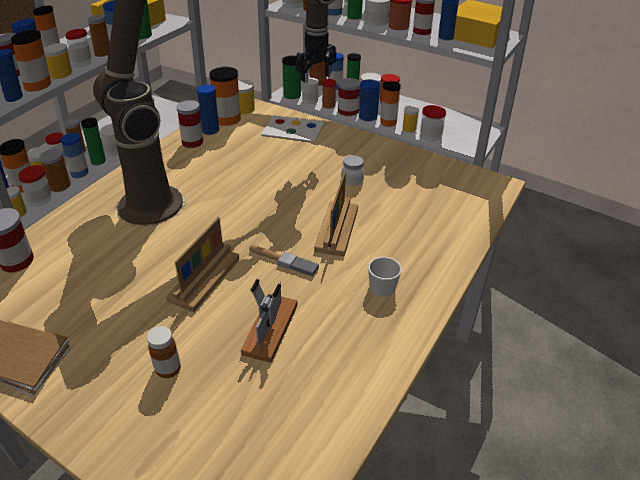

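View pics/side0.png

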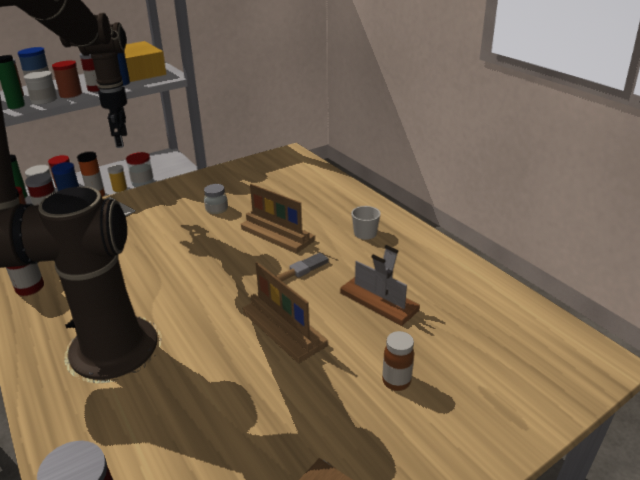

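Stands in the scene picture: A at (338,216), y≈+0.18, and B at (203,264), y≈−0.18. A is the one farthest to the robot's left. The clip is at (266,304) on the rail. The amber jar is at (163,352), the tub at (384,276), the brush at (285,262) and the short jar at (353,170).

Run:
```python
from h import *
for n in ["scene","side"]:
    z=np.load(f"{n}0.npz"); p=camera_params(n); im,d=z["im"],z["d"]
    v,u=np.nonzero(d>0); X=world(p,np.c_[u,v],d[v,u])
    def fit(c,r,z0,z1,nm):
        m=(np.hypot(X[:,0]-c[0],X[:,1]-c[1])<r)&(X[:,2]>z0)&(X[:,2]<z1); P=X[m][:,:2]
        vx,vy,x0,y0=cv2.fitLine(P.astype(np.float32),cv2.DIST_HUBER,0,.001,.001).ravel()
        s=(P-[x0,y0])@[vx,vy]; a,b=np.percentile(s,[1,99]); mid=(a+b)/2
        print(n,nm,len(P),"yaw",round(np.degrees(np.arctan2(vy,vx)),1),"len",round(b-a,3),"mid",np.round([x0+mid*vx,y0+mid*vy],4), "zmax",X[m][:,2].max().round(3))
    fit((.55,.18),.13,.06,.138,"board"); fit((.55,.18),.13,.125,.15,"boardtop"); fit((.6,-.23),.1,.035,.088,"strip"); fit((.6,-.23),.07,.12,.17,"bars")
    for t,h in [("clip_bars",.149),("board_edge",.14),("clip",.09),("rail",0.),("stand",0.),("jar_tall",0),("jar_short",0),("tub",0),("brush",0)]:
        for r in nets.landmark_of(n,t)[:2]:
            nn=ray(p,r["xy"]); R,tt=np.array(p["R"]),np.array(p["t"]).ravel(); C=-R.T@tt; D=R.T@np.r_[nn[0],1]; print(" ",t,round(r["conf"],2),np.round((C+D*(h-C[2])/D[2])[:2],4))
im=np.load("side0.npz")["im"][170:260,220:330,::-1]; cv2.imwrite("pics/crop.png",cv2.resize(im,None,fx=5,fy=5))
```

```text
scene board 310 yaw -72.1 len 0.19 mid [0.5502 0.1928] zmax 0.138
scene boardtop 131 yaw -71.7 len 0.185 mid [0.5493 0.1918] zmax 0.146
scene strip 412 yaw -76.0 len 0.15 mid [ 0.6008 -0.2176] zmax 0.088
scene bars 232 yaw 7.4 len 0.059 mid [ 0.6024 -0.2309] zmax 0.158
  clip_bars 0.91 [ 0.6011 -0.23  ]
  board_edge 0.73 [ 0.3528 -0.1705]
  board_edge 0.61 [0.5422 0.2007]
  clip 0.73 [ 0.5976 -0.2262]
  rail 0.97 [ 0.593 -0.22 ]
  stand 0.91 [ 0.3485 -0.1722]
  stand 0.74 [0.5515 0.2002]
  jar_tall 0.93 [ 0.4801 -0.4351]
  jar_tall 0.23 [ 0.5101 -0.1092]
  jar_short 0.56 [0.4623 0.4612]
  tub 0.74 [0.763  0.0546]
  brush 0.86 [0.4877 0.0119]
  brush 0.65 [ 0.5451 -0.1406]
side board 1206 yaw -71.4 len 0.19 mid [0.5421 0.1908] zmax 0.138
side boardtop 260 yaw -71.6 len 0.19 mid [0.5426 0.1902] zmax 0.14
side strip 917 yaw -76.1 len 0.148 mid [ 0.594  -0.2189] zmax 0.088
side bars 297 yaw 15.6 len 0.058 mid [ 0.5973 -0.23  ] zmax 0.153
  clip_bars 0.64 [ 0.6009 -0.2189]
  board_edge 0.74 [ 0.3519 -0.1642]
  board_edge 0.58 [0.5466 0.1848]
  clip 0.59 [ 0.6047 -0.2226]
  rail 0.67 [ 0.5928 -0.2274]
  stand 0.71 [ 0.3542 -0.1833]
  stand 0.63 [0.5531 0.2049]
  jar_tall 0.61 [ 0.4663 -0.4436]
  jar_tall 0.46 [0.7583 0.0382]
  jar_short 0.8 [0.4685 0.4515]
  tub 0.59 [0.7655 0.0437]
  brush 0.73 [ 0.4887 -0.0105]
```

View pics/crop.png

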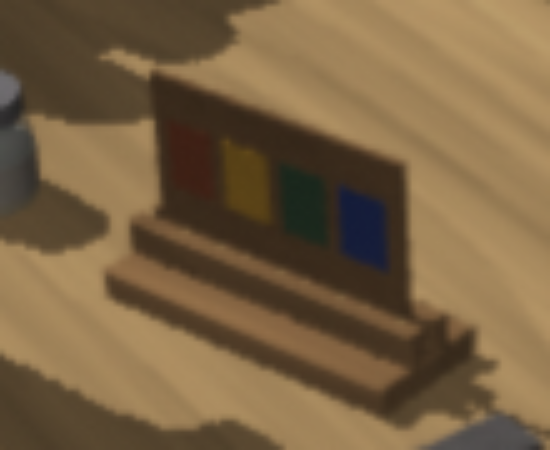

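The crop confirms stand A: the upright board runs from (155,75) to (405,165) in the crop, with four swatches, and the short jar is left of it. I'll go above the clip now.

Call:
apply_moves(steps="1 0 0 -0.02 10.6; 1 0 0 -0.02 10.6; 1 0 0 -0.02 10.7; 1 0 0 -0.02 10.7; 1 0 0 -0.02 10.7; 1 -0.054 0.0094 0 0; 1 -0.054 0.0094 0 0; 1 -0.054 0.0094 0 0; 1 -0.054 0.0094 0 0; 1 -0.054 0.0094 0 0; 1 -0.054 0.0094 0 0; 1 -0.054 0.0094 0 0; 1 -0.054 0.0094 0 0; 1 -0.054 0.0094 0 0; 1 -0.054 0.0094 0 0; 1 -0.054 0.0094 0 0; 1 -0.054 0.0094 0 0; 1 -0.054 0.0094 0 0; 1 -0.054 0.0094 0 0; 1 -0.054 0.0094 0 0")

```text
time_s: 4.0
ee_pos: [0.5745, -0.1774, 0.3088]
orientation: [0.0, 0.616, 0.788, 0.0]
force: [1.2, 0.5, -0.5]
gripper_width: 0.0854
gripper_force: 0.0
```

Call:
apply_moves(steps="1 -0.054 0.0094 0 0; 1 0 0 0 0; 1 0 0 0 0")

```text
time_s: 4.38
ee_pos: [0.5956, -0.2254, 0.3082]
orientation: [-0.001, 0.616, 0.788, 0.0]
force: [0.3, 1.2, 0.2]
gripper_width: 0.0855
gripper_force: 0.0
```

```bash
cat > w.py <<'E'
from h import *
import sys
from scipy.spatial.transform import Rotation as Ro
s=env.state(); p=camera_params("wrist"); im,d=snapshot("wrist")
cv2.imwrite(f"pics/{sys.argv[1]}.png",im[:,:,::-1]); np.savez(sys.argv[1],im=im,d=d)
q=s["orientation"]; R=Ro.from_quat(np.r_[q[1:],q[0]]).as_matrix(); e=np.array(s["ee_pos"])
print(s["time_s"],e.round(4),"y-axis yaw",np.degrees(np.arctan2(R[1,1],R[0,1])).round(2),"z",R[:,2].round(3),s["force"])
v,u=np.nonzero(d>0); X=world(p,np.c_[u,v],d[v,u])
def fit(c,r,z0,z1,nm):
    m=(np.hypot(X[:,0]-c[0],X[:,1]-c[1])<r)&(X[:,2]>z0)&(X[:,2]<z1); P=X[m][:,:2]
    if len(P)<20: print(nm,"few",len(P)); return
    (c,wh,a)=cv2.minAreaRect(P.astype(np.float32)); vx,vy,x0,y0=cv2.fitLine(P.astype(np.float32),cv2.DIST_HUBER,0,.001,.001).ravel()
    print(nm,len(P),"rect",np.round(c,4),np.round(wh,4),round(a,1),"line yaw",round(np.degrees(np.arctan2(vy,vx)),1),"mean",P.mean(0).round(4),"z",np.percentile(X[m][:,2],[5,50,95]).round(4))
    mid=np.r_[c,np.median(X[m][:,2])]-e; print("   tool-frame offset of rect centre",(R.T@mid).round(4))
def lm(t,h):
    for r in nets.landmark_of("wrist",t)[:2]:
        n=ray(p,r["xy"]); Rc,tt=np.array(p["R"]),np.array(p["t"]).ravel(); C=-Rc.T@tt; D=Rc.T@np.r_[n[0],1]; print(t,round(r["conf"],2),np.round(r["xy"]),(C+D*(h-C[2])/D[2])[:2].round(4))
E
cat > w1.py <<'E'
from w import *
fit((.6,-.23),.1,.04,.088,"strip");fit((.6,-.23),.1,.08,.093,"striptop"); fit((.6,-.23),.06,.13,.18,"bars"); lm("clip_bars",.149); lm("clip",.09)
E
python3 w1.py w1
```

```text
4.375 [ 0.5956 -0.2254  0.3082] y-axis yaw 13.93 z [-0.001  0.001 -1.   ] [0.28069483 1.16142009 0.22637264]
strip 140 rect [ 0.5909 -0.2062] [0.0255 0.037 ] 39.1 line yaw 13.9 mean [ 0.5944 -0.2123] z [0.045  0.0529 0.0821]
   tool-frame offset of rect centre [0.0194 0.0003 0.2553]
striptop 442 rect [ 0.5952 -0.2158] [0.0274 0.1478] 5.7 line yaw -75.5 mean [ 0.5939 -0.2069] z [0.0887 0.0903 0.0917]
   tool-frame offset of rect centre [0.0092 0.0021 0.2179]
bars 1172 rect [ 0.5985 -0.2258] [0.06   0.0343] 14.3 line yaw 14.7 mean [ 0.5985 -0.2249] z [0.1319 0.1523 0.1544]
   tool-frame offset of rect centre [-0.0013  0.0028  0.1559]
clip_bars 0.9 [332. 215.] [ 0.5989 -0.2278]
clip 0.69 [331. 200.] [ 0.5979 -0.2268]
```

View pics/w1.png

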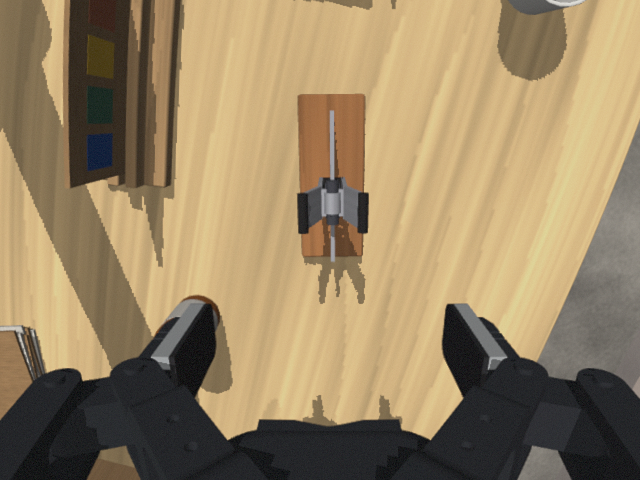

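The view shows the clip at (333,205), with its bars at (303,213) and (362,213), and the rail lines up with the tool. I'll descend 178 mm with a small correction and squeeze.

Call:
apply_moves(steps="1 -0.001 0.0028 0.04 0; 1 0 0 0.04 0; 1 0 0 0.04 0; 1 0 0 0.04 0; 1 0 0 0.018 0; 1 0 0 0 0; 1 0 0 0 0", grip_force=30)

```text
time_s: 5.4
ee_pos: [0.6005, -0.2264, 0.1329]
orientation: [0.002, 0.616, 0.788, 0.0]
force: [-0.1, -0.5, 0.1]
gripper_width: 0.0856
gripper_force: 0.0
```

Call:
apply_moves(steps="-1 0 0 0 0; -1 0 0 0 0; -1 0 0 0 0; -1 0 0 0 0; -1 0 0 0 0; -1 0 0 0 0; -1 0 0 0 0; -1 0 0 0 0")

```text
time_s: 6.4
ee_pos: [0.599, -0.226, 0.1306]
orientation: [-0.0, 0.616, 0.788, -0.0]
force: [-0.7, 1.0, 0.1]
gripper_width: 0.0002
gripper_force: 0.0
```

Run:
```python
from h import *
o=[]
for n,(u,v) in {"scene":(266,300),"side":(384,270)}.items():
    im,d=snapshot(n); o.append(cv2.resize(im[v-55:v+55,u-35:u+35,::-1],None,fx=5,fy=5))
cv2.imwrite("pics/g.png",np.hstack(o))
```

```text
(no output)
```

View pics/g.png

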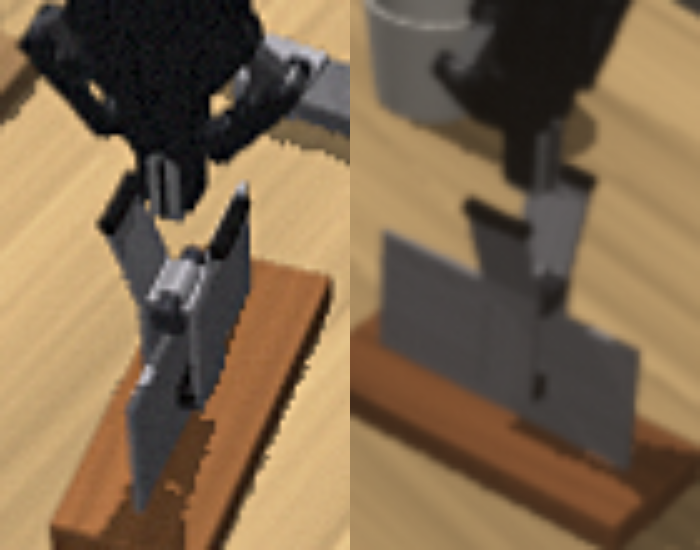

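The fingers shut to 0 mm and missed the bars. They now hang between them, tips around (165,215) in the left half. I need the tip heights relative to the bars before I move.

Run:
```python
from h import *
a=np.radians(-76); ex=np.array([np.cos(a),np.sin(a)]); ey=np.array([-ex[1],ex[0]])
s=env.state(); print(s["time_s"],s["ee_pos"],s["gripper_width"],s["gripper_force"])
for n in ["scene","side"]:
    im,d=snapshot(n); p=camera_params(n); v,u=np.nonzero(d>0); X=world(p,np.c_[u,v],d[v,u])
    L=np.c_[(X[:,:2]-[.599,-.226])@ex,(X[:,:2]-[.599,-.226])@ey,X[:,2]]
    print(n,"closed-TCP pixel",proj(p,[s["ee_pos"]]).round(1), "bars pix",proj(p,[np.r_[[.599,-.226]+y*ey,.149] for y in(-.0255,.0255)]).round(1).tolist())
    for z in np.arange(.10,.2,.008):
        m=(abs(L[:,0])<.05)&(abs(L[:,1])<.045)&(abs(L[:,2]-z)<.004)
        if m.sum()>3: print(round(z,3),m.sum(),"x",np.percentile(L[m,0],[2,50,98]).round(3),"y hist",np.histogram(L[m,1],np.arange(-.045,.046,.01))[0])
    for r in nets.outline_of(n,"clip")[:1]:
        print(r["bbox"])
        m=r["pixels"]&(d>0); C=cloud(p,d,m); C=C[C[:,2]>.1]; print("clip median",np.median(C,0),"z95",np.percentile(C[:,2],[50,95,99]))
    for t in["clip_bars","clip"]: print(t,[ (r["conf"],r["xy"]) for r in nets.landmark_of(n,t)[:1]])
```

```text
6.5 [ 0.59899513 -0.22603519  0.13066391] -1.8789002282197627e-05 0.0
scene closed-TCP pixel [[265.1 293.2]] bars pix [[253.9, 284.8], [275.6, 289.9]]
0.1 43 x [-0.014  0.011  0.023] y hist [ 0  0  0 10  5 17 11  0  0]
0.108 121 x [-0.019  0.004  0.023] y hist [ 0  0  0 36 47 35  3  0  0]
0.116 50 x [-0.015  0.002  0.021] y hist [ 0  0  3 28 10  4  5  0  0]
0.124 40 x [-0.017  0.006  0.017] y hist [ 0  0 18 15  0  0  7  0  0]
0.132 37 x [-0.013  0.006  0.017] y hist [ 0  0 31  1  0  0  5  0  0]
0.14 36 x [-0.014  0.007  0.019] y hist [ 0  0 30  0  0  0  3  3  0]
0.148 50 x [-0.015  0.006  0.019] y hist [ 0  5 18  0  0  0  4 23  0]
0.156 73 x [-0.015  0.004  0.019] y hist [ 0  9 22  0  5  5  4 28  0]
0.164 31 x [-0.005  0.008  0.012] y hist [ 0  0  0  5 13 13  0  0  0]
0.172 39 x [-0.004  0.007  0.012] y hist [ 0  0  0  8  9 18  4  0  0]
0.18 34 x [-0.002  0.009  0.013] y hist [ 0  0  0  7 11 11  5  0  0]
0.188 32 x [-0.001  0.009  0.013] y hist [ 0  0  0  3 13 16  0  0  0]
0.196 35 x [0.002 0.011 0.015] y hist [ 0  0  3  6 12  9  4  1  0]
[264.6, 303.8, 32.1, 44.7]
clip median [ 0.59
[... 568 characters left out ...]
0.019] y hist [ 0 20  4  0  0  0 21  0  0]
0.148 71 x [-0.014  0.008  0.02 ] y hist [ 0 40  5  2  1  0 20  3  0]
0.156 35 x [-0.01   0.006  0.019] y hist [ 0 12  0 13  5  0  5  0  0]
0.164 30 x [-0.004  0.008  0.014] y hist [ 0  0  1 23  6  0  0  0  0]
0.172 35 x [-0.003  0.01   0.014] y hist [ 0  0  4 21  6  4  0  0  0]
0.18 33 x [-0.005  0.008  0.013] y hist [ 0  0  1 23  8  1  0  0  0]
0.188 21 x [0.003 0.012 0.014] y hist [0 0 2 8 9 2 0 0 0]
0.196 32 x [-0.009  0.012  0.016] y hist [ 0  4  3 10  9  2  3  1  0]
[384.4, 272.2, 21.5, 47.1]
clip median [ 0.58873202 -0.23313713  0.12325824] z95 [0.12325824 0.15062002 0.15271733]
clip_bars [(0.69, [384.7, 251.0])]
clip [(0.94, [383.3, 272.2])]
```

The shut tips are really at z≈0.152, about 20 mm above the reported TCP, so the open fingers swept over the bars (tops at 0.155). I'll rise, open, re-measure, then go 20 mm deeper.

Call:
apply_moves(steps="-1 0 0 -0.04 0; -1 0 0 -0.04 0; -1 0 0 -0.04 0; 1 0 0 0 0; 1 0 0 0 0; 1 0 0 0 0; 1 0 0 0 0; 1 0 0 0 0")

```text
time_s: 7.9
ee_pos: [0.5986, -0.2259, 0.2497]
orientation: [-0.001, 0.616, 0.788, -0.0]
force: [-0.8, -0.4, 0.2]
gripper_width: 0.0854
gripper_force: 0.0
```

```bash
python3 w1.py w2
```

```text
7.9 [ 0.5986 -0.2259  0.2497] y-axis yaw 13.96 z [-0.001  0.001 -1.   ] [-0.81983159 -0.41214621  0.21023308]
strip 223 rect [ 0.596  -0.2162] [0.0279 0.0125] 14.3 line yaw 12.3 mean [ 0.5952 -0.2127] z [0.0453 0.0527 0.0838]
   tool-frame offset of rect centre [9.80e-03 1.00e-04 1.97e-01]
striptop 613 rect [ 0.5967 -0.216 ] [0.027  0.1482] 23.0 line yaw -75.7 mean [ 0.5928 -0.2028] z [0.0889 0.0904 0.0916]
   tool-frame offset of rect centre [0.0099 0.0008 0.1593]
bars 1750 rect [ 0.5986 -0.226 ] [0.0602 0.0345] 14.3 line yaw 14.2 mean [ 0.5984 -0.2249] z [0.1317 0.1523 0.1544]
   tool-frame offset of rect centre [-0.0002  0.0001  0.0974]
clip_bars 0.57 [327. 229.] [ 0.5972 -0.2262]
clip 0.55 [329. 210.] [ 0.598  -0.2248]
```

Call:
apply_moves(steps="1 0 0 0.04 0; 1 0 0 0.04 0; 1 0 0 0.04 0; 1 0 0 0.021 0; 1 0 0 0 0; 1 0 0 0 0; -1 0 0 0 0; -1 0 0 0 0; -1 0 0 0 0; -1 0 0 0 0; -1 0 0 0 0; -1 0 0 0 0; -1 0 0 0 0", grip_force=30)

```text
time_s: 9.68
ee_pos: [0.603, -0.2277, 0.1161]
orientation: [0.005, 0.616, 0.788, 0.001]
force: [-1.9, 1.7, 15.7]
gripper_width: 0.0226
gripper_force: 29.0
```

Run:
```python
from h import *
o=[]
for n,(u,v) in {"scene":(266,300),"side":(384,270)}.items():
    im,d=snapshot(n); o.append(cv2.resize(im[v-55:v+55,u-35:u+35,::-1],None,fx=5,fy=5))
cv2.imwrite("pics/g2.png",np.hstack(o)); s=env.state(); print(s["gripper_width"],s["gripper_force"],s["force"])
```

```text
0.022603597346766563 28.952903373283334 [-2.66965048  0.88618119 14.01055825]
```

View pics/g2.png

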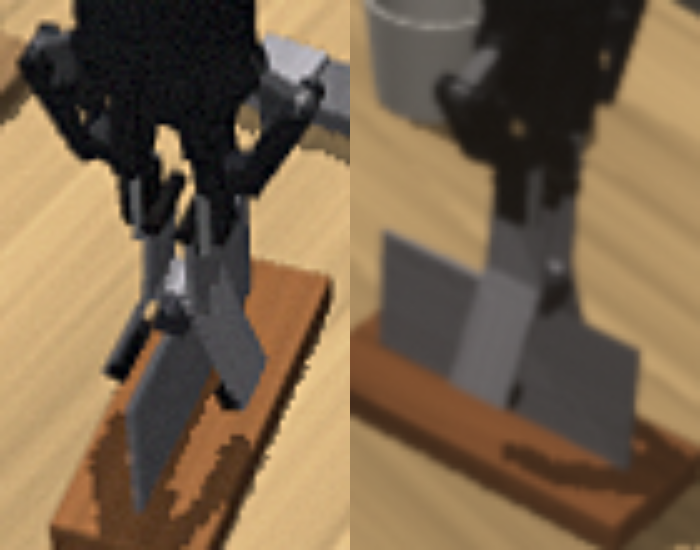

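The clip is squeezed fully open at 22.6 mm and 29 N, with jaws spread wide on both sides of the strip and the throat on the rail. I'll lift it.

Call:
apply_moves(steps="-1 0 0 -0.01 0; -1 0 0 -0.02 0; -1 0 0 -0.03 0; -1 0 0 -0.03 0; -1 0 0 -0.03 0; -1 0 0 -0.03 0; -1 0 0 -0.03 0; -1 0 0 0 0; -1 0 0 0 0")

```text
time_s: 10.9
ee_pos: [0.5982, -0.2257, 0.2884]
orientation: [-0.001, 0.616, 0.788, -0.0]
force: [0.2, 0.1, -2.9]
gripper_width: 0.0227
gripper_force: 29.7
```

```bash
cat > w3.py <<'E'
from w import *
print(s["gripper_width"],s["gripper_force"])
a=np.radians(14); ey=np.array([np.cos(a),np.sin(a)]); ex=np.array([-ey[1],ey[0]])
for n in ["scene","side"]:
    im,d=snapshot(n); p=camera_params(n)
    for t in ["clip","clip_bars"]:
        for r in nets.landmark_of(n,t)[:1]: print(n,t,r["conf"],np.round(r["xy"]),proj(p,[e+[0,0,-.02],e+[0,0,-.026],e+[0,0,-.032],e+[0,0,.033]]).round(1).tolist())
    for r in nets.outline_of(n,"clip")[:1]:
        C=cloud(p,d,r["pixels"]); C=C[np.linalg.norm(C-e,axis=1)<.12]; print(r["bbox"],"z rel TCP",np.percentile(C[:,2]-e[2],[1,5,50,95,99]).round(4));
E
python3 w3.py w3; python3 - <<'E'
E
```

```text
10.9 [ 0.5982 -0.2257  0.2884] y-axis yaw 13.97 z [-0.002  0.001 -1.   ] [ 0.24188298  0.10478903 -2.87528966]
0.022725397205282792 29.721061787568033
scene clip 0.95 [262. 251.] [[261.8, 245.9], [262.0, 248.1], [262.1, 250.3], [260.6, 225.8]]
scene clip_bars 0.56 [283. 262.] [[261.8, 245.9], [262.0, 248.1], [262.1, 250.3], [260.6, 225.8]]
[261.7, 245.6, 36.6, 54.0] z rel TCP [-0.0686 -0.0635 -0.015   0.0421  0.0448]
side clip 0.86 [387. 209.] [[386.6, 207.7], [386.5, 210.1], [386.4, 212.4], [387.8, 186.2]]
side clip_bars 0.71 [384. 187.] [[386.6, 207.7], [386.5, 210.1], [386.4, 212.4], [387.8, 186.2]]
[384.9, 208.6, 27.2, 53.0] z rel TCP [-0.0709 -0.0657 -0.0242  0.0345  0.0403]
```

Call:
apply_moves(steps="-1 0.02 0.0025 0 -0.5; -1 0.045 0.0055 0 -0.5; -1 0.05 0.006 0 -0.5; -1 0.05 0.006 0 -0.5; -1 0.05 0.006 0 -0.5; -1 0.05 0.006 0 -0.5; -1 0.05 0.006 0 -0.5; -1 0.045 0.0055 0 -0.5; -1 0.037 0.005 0 -0.4; -1 0.02 0.002 0 0; -1 0 0 0 0; -1 0 0 0 0; -1 0 0 0 0")

```text
time_s: 12.98
ee_pos: [0.5318, 0.1872, 0.2896]
orientation: [0.0, 0.586, 0.81, -0.0]
force: [-0.0, 0.0, -0.9]
gripper_width: 0.0222
gripper_force: 29.6
```

```bash
cat > w4.py <<'E'
from w import *
print(s["gripper_width"],s["gripper_force"])
fit((.546,.192),.13,.125,.15,"edge wrist"); lm("board_edge",.14)
B=[]
for n in ["scene","side"]:
    im,d=snapshot(n); p=camera_params(n)
    cv2.imwrite(f"pics/{sys.argv[1]}_{n}.png",im[:,:,::-1])
    v,u=np.nonzero(d>0); X=world(p,np.c_[u,v],d[v,u])
    fit((.546,.192),.13,.08,.138,n+" board"); fit((.546,.192),.13,.13,.145,n+" edge")
E
python3 w4.py w4
```

```text
12.975 [0.5318 0.1872 0.2896] y-axis yaw 18.27 z [ 0.    -0.001 -1.   ] [-0.03891749  0.01972154 -0.86457685]
0.02220105879037233 29.60141336079687
edge wrist 1082 rect [0.5344 0.2241] [0.0052 0.1262] 18.2 line yaw -71.8 mean [0.5328 0.2283] z [0.1327 0.1403 0.1416]
   tool-frame offset of rect centre [0.0343 0.0142 0.1493]
board_edge 0.83 [348. 211.] [0.5455 0.1941]
scene board 430 rect [0.5365 0.2162] [0.0048 0.1425] 18.3 line yaw -71.8 mean [0.5329 0.2207] z [0.085  0.1125 0.1361]
   tool-frame offset of rect centre [0.0261 0.0136 0.1771]
scene edge 1052 rect [0.5344 0.2241] [0.0052 0.1262] 18.2 line yaw -71.8 mean [0.5327 0.2288] z [0.1355 0.1403 0.1416]
   tool-frame offset of rect centre [0.0343 0.0142 0.1493]
side board 430 rect [0.5365 0.2162] [0.0048 0.1425] 18.3 line yaw -71.8 mean [0.5329 0.2207] z [0.085  0.1125 0.1361]
   tool-frame offset of rect centre [0.0261 0.0136 0.1771]
side edge 1052 rect [0.5344 0.2241] [0.0052 0.1262] 18.2 line yaw -71.8 mean [0.5327 0.2288] z [0.1355 0.1403 0.1416]
   tool-frame offset of rect centre [0.0343 0.0142 0.1493]
```

View pics/w4.png

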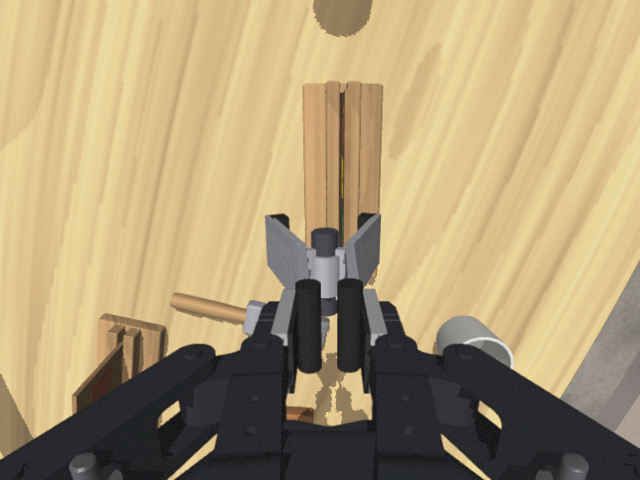

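The image shows the board edge as a line near column 343, right of the clip's middle plane at about 327. The measured offset is 14 mm in tool y and about 1 mm in x. I'll correct that, descend to just above the edge, and check there.

Call:
apply_moves(steps="-1 0.001 0.0142 0 0; -1 0 0 0 0; -1 0 0 0.02 0; -1 0 0 0.02 0; -1 0 0 0.01 0; -1 0 0 0 0; -1 0 0 0 0")

```text
time_s: 14.05
ee_pos: [0.5453, 0.1941, 0.2406]
orientation: [0.001, 0.585, 0.811, 0.001]
force: [0.3, -0.3, -1.8]
gripper_width: 0.0225
gripper_force: 29.4
```

```bash
python3 w4.py w5 | grep -v -A1 s
python3 - <<'E'
from h import *
s=env.state();e=np.array(s["ee_pos"]);print(e,s["force"])
o=[]
for n in ["scene","side"]:
    im=cv2.imread(f"pics/w5_{n}.png"); u,v=proj(camera_params(n),[e+[0,0,-.05]])[0].astype(int)
    o.append(cv2.resize(im[v-50:v+50,u-50:u+50],None,fx=4,fy=4))
cv2.imwrite("pics/w5c.png",np.hstack(o))
E
```

```text
0.022469035918186046 29.396517199929804
edge wrist 1268 rect [0.5442 0.1942] [0.0047 0.1898] 18.4 line yaw -71.6 mean [0.5353 0.2215] z [0.1393 0.1404 0.1416]
--
board_edge 0.75 [330. 321.] [0.5688 0.1262]
board_edge 0.73 [328. 224.] [0.5437 0.1972]
scene board 53 rect [0.5345 0.2145] [0.0002 0.0555] 18.2 line yaw -71.9 mean [0.534  0.2161] z [0.1099 0.113  0.1137]
[0.54513683 0.19403664 0.24059894] [-0.33379288  0.39442123 -1.88418898]
```

View pics/w5c.png

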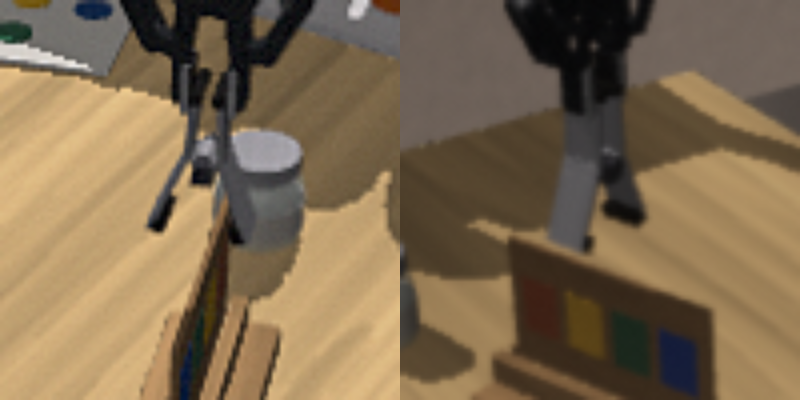

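The open clip hangs above the board and centred over it; the wrist fit puts the whole 190 mm edge within 1 mm. I'll descend until just above seating.

Call:
apply_moves(steps="-1 0 -0.0008 0.01 0; -1 0 0 0.015 0; -1 0 0 0.015 0; -1 0 0 0.015 0; -1 0 0 0.01 0; -1 0 0 0.003 0; -1 0 0 0 0; -1 0 0 0 0; -1 0 0 0 0; -1 0 0 0 0")

```text
time_s: 15.5
ee_pos: [0.5441, 0.1937, 0.1721]
orientation: [0.0, 0.585, 0.811, 0.0]
force: [0.2, -0.1, -2.4]
gripper_width: 0.0221
gripper_force: 29.4
```

Call:
apply_moves(steps="-1 0 0 0.001 0; -1 0 0 0.001 0; -1 0 0 0 0; -1 0 0 0 0; -1 0 0 0 0")

```text
time_s: 16.12
ee_pos: [0.5439, 0.1936, 0.1697]
orientation: [0.0, 0.585, 0.811, 0.0]
force: [0.5, -0.7, -2.8]
gripper_width: 0.0222
gripper_force: 29.4
```

Call:
apply_moves(steps="-1 0 0 0.001 0; -1 0 0 0.001 0; -1 0 0 0 0; -1 0 0 0 0; -1 0 0 0 0")

```text
time_s: 16.75
ee_pos: [0.5439, 0.1936, 0.1677]
orientation: [0.0, 0.585, 0.811, 0.0]
force: [-0.4, -0.3, -1.7]
gripper_width: 0.0224
gripper_force: 29.4
```

Call:
apply_moves(steps="-1 0 0 0.001 0; -1 0 0 0.001 0; -1 0 0 0 0; -1 0 0 0 0; -1 0 0 0 0")

```text
time_s: 17.38
ee_pos: [0.5439, 0.1937, 0.1658]
orientation: [0.0, 0.585, 0.811, 0.0]
force: [-0.2, -0.6, 0.5]
gripper_width: 0.0221
gripper_force: 29.6
```

Call:
apply_moves(steps="-1 0 0 0.001 0; -1 0 0 0 0; -1 0 0 0 0; -1 0 0 0 0")

```text
time_s: 17.88
ee_pos: [0.544, 0.1937, 0.1648]
orientation: [0.0, 0.585, 0.811, 0.0]
force: [-0.0, -0.2, 0.7]
gripper_width: 0.0223
gripper_force: 29.7
```

Call:
apply_moves(steps="-1 0 0 0.001 0; -1 0 0 0 0; -1 0 0 0 0; -1 0 0 0 0")

```text
time_s: 18.38
ee_pos: [0.5439, 0.1937, 0.1638]
orientation: [0.0, 0.585, 0.811, 0.0]
force: [0.2, 1.6, 2.3]
gripper_width: 0.0222
gripper_force: 29.8
```

Call:
apply_moves(steps="-1 0 0 0.001 0; -1 0 0 0 0; -1 0 0 0 0; -1 0 0 0 0")

```text
time_s: 18.88
ee_pos: [0.544, 0.1937, 0.1628]
orientation: [0.0, 0.585, 0.811, 0.0]
force: [0.1, 0.2, 3.8]
gripper_width: 0.0222
gripper_force: 30.0
```

The edge has seated: about 5.5 N above the free weight, with the board pressed in around 4 mm. I'll ease back 2 mm to a light seat.

Call:
apply_moves(steps="-1 0 0 -0.001 0; -1 0 0 -0.001 0; -1 0 0 0 0; -1 0 0 0 0; -1 0 0 0 0; -1 0 0 0 0")

```text
time_s: 19.62
ee_pos: [0.5439, 0.1936, 0.1646]
orientation: [0.0, 0.585, 0.811, 0.0]
force: [0.3, -0.5, 0.9]
gripper_width: 0.0221
gripper_force: 29.5
```

```bash
python3 w4.py w6 | head -6
python3 - <<'E'
from h import *
F=[]
for i in range(8): snapshot("side"); F.append(env.state()["force"])
s=env.state();e=np.array(s["ee_pos"]);print(e,np.mean(F,0).round(2),s["time_s"])
o=[]
for n in ["scene","side"]:
    im=cv2.imread(f"pics/w6_{n}.png"); u,v=proj(camera_params(n),[e+[0,0,-.03]])[0].astype(int)
    o.append(cv2.resize(im[v-40:v+40,u-40:u+40],None,fx=5,fy=5))
cv2.imwrite("pics/w6c.png",np.hstack(o))
E
```

```text
19.625 [0.5439 0.1936 0.1646] y-axis yaw 18.36 z [ 0.  0. -1.] [ 0.33462571 -0.53430483  0.92283709]
0.02210074248398131 29.53207516344264
edge wrist 4217 rect [0.5408 0.1931] [0.0508 0.1896] 19.7 line yaw -71.8 mean [0.5377 0.2072] z [0.1285 0.1384 0.1471]
   tool-frame offset of rect centre [ 0.0005 -0.0031  0.0262]
board_edge 0.54 [329. 318.] [0.5528 0.1661]
scene board 3147 rect [0.5401 0.1932] [0.071  0.1893] 18.2 line yaw 19.2 mean [0.5379 0.201 ] z [0.1009 0.123  0.1379]
[0.54387647 0.19359291 0.16467641] [0.54 0.85 0.71] 20.225
```

View pics/w6c.png

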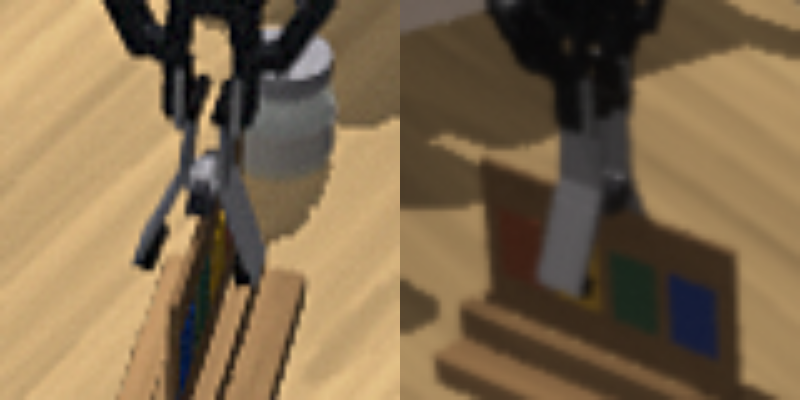

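The clip stands astride the middle of the edge, with both jaws gaping clear and the throat pressing about 2.8 N (board down about 2 mm). Handing in.

```bash
python3 -c "
from bench import env
print(env.hand_in())"
```

```text
the job is handed in; nothing more can be done
None
```

I handed the job in at about 20 s of the 38 s allowed: the clip is held squeezed open astride the middle of the left-hand stand's board, jaws clear, throat pressing lightly at about 2.8 N; the hand-in returned no verdict.

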